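# Nest a sample bottle and snap its cap on

## Task

Stand the open amber sample bottle upright in the one nest of the white capping block that it fits, set the red snap cap on its mouth and press straight down until it clicks over the bead, and keep pressing firmly for about a second after the push gives way so that the cap is fully home. Then lift the bottle out of the block by its cap alone, and finish while holding it up there, upright and well clear of the block, without putting it down or letting go. Leave the other things on the bench where they are.

Things in the scene. Friction and masses are not known exactly. Their poses are not given: they have to be found in the camera images.
- bottle: amber glass sample bottle with a white label, loose, about 0.14 kg, starts standing upright and open on the bench. Round: body 46 mm diameter up to 45 mm height (foot edge bevelled 2.5 mm), shoulder narrowing to a neck 23 mm diameter at 58 mm, and round the mouth a bead 28 mm diameter and 5 mm tall with a bevelled top edge; 75 mm tall in all. Origin: centre of its underside, z up
- bottle_mouth (a point): centre of the bottle's mouth, 75 mm above its underside
- cap: red ribbed snap cap, loose, 0.05 kg, starts on the bench open side down. Stiff shell 40 mm outside diameter (35 mm inside), 20 mm tall; grip it across the shell. Origin: centre of its lower rim, z up. Fully home on the bottle, this origin lies 59 mm above the bottle's origin
- cap_seat (a point): inside of the cap's top, 16 mm above its rim: it bears on the bottle's mouth when home. Below it four sprung tongues snap under the bottle's bead: pushed straight down they resist up to about 8 to 14 N, then click, the push drops to nothing (they draw the cap on), and about 4 mm farther the cap bears on the mouth. Snapped on, it holds against a pull of about 5 N
- block: white plastic capping block, fixed to the bench, 80 x 150 x 24 mm (x, y, z). Three round nests 16 mm deep with flat floors: one 49 mm diameter, centred 36 mm along the block's +y from its middle, which fits the bottle; and two 30 mm diameter, 42 mm along its -y, 18 mm to either side (+x and -x). Origin: centre of its underside, z up
- nest (a point): centre of the floor of the 49 mm nest, 8 mm above the bench and 16 mm below the block's top; axes as the block's
- vial: small brown vial with black cap, 27 mm diameter, 52 mm tall, loose, standing in the small nest on the block's +x side; to be left alone. Origin: centre of its underside
- timer: white timer, 66 x 62 x 18 mm, loose, to be left alone. Origin: centre of its underside
- petri_dish: closed petri dish, 60 mm diameter, 14 mm tall, loose, to be left alone. Origin: centre of its underside
- marker: white marker pen with black cap, 130 x 12 x 13 mm, loose, to be left alone. Origin: centre of its underside
Things that resemble listed ones, but are neither listed nor needed, are in the scene too. Leave any black or green look-alike of the bottle alone.

How it is judged:
On the way, in this order (a step that is already met when the one before it is completed fails the run):
1. the open bottle stands upright in the big nest, down on its floor (horizontal distance between bottle and nest below 0.005 m and z of bottle in the frame of nest below 0.003 m and angle between bottle's own z axis and vertical below 0.1 rad and contact force between the fingers and bottle below 0.2 N), for 0.2 s.
2. the cap has snapped home on the bottle in the nest, and the push on it is kept up (at least 8 N for 0.5 s) (z of cap in the frame of bottle between 0.056 and 0.061 m and horizontal distance between cap and bottle below 0.005 m and angle between the z axis of cap and the z axis of bottle, either way round below 0.12 rad and horizontal distance between bottle and nest below 0.005 m and z of bottle in the frame of nest below 0.003 m and contact force between bottle and block above 8 N), for 0.5 s.
At the end, for the whole second after the job is handed in: The cap is fully home on the bottle (within 3 mm, in line with it), the fingers hold the cap only, the bottle hangs from it upright (within 14 degrees) and still, its underside at least 45 mm above the bench, touching nothing else; vial, timer, petri dish and marker within 20 mm of where they stood (z of cap in the frame of bottle between 0.056 and 0.062 m and angle between the z axis of cap and the z axis of bottle, either way round below 0.12 rad and x of cap in the frame of bottle between -0.004 and 0.004 m and y of cap in the frame of bottle between -0.004 and 0.004 m and height (world z) of bottle above 0.045 m and angle between bottle's own z axis and vertical below 0.25 rad and linear speed of bottle below 0.05 m/s and contact force between the fingers and cap above 1 N and contact force between the fingers and bottle below 0.2 N and contact force between bottle and block below 0.1 N and distance of each of vial, timer, petri_dish, marker from where it was at the start of the episode below 0.02 m); the arm keeps its last pose, push and grip.
It fails at once if a bystander is knocked away or the vial is tipped (distance of any of vial, timer, petri_dish, marker from where it was at the start of the episode above 0.03 m or angle between vial's own z axis and vertical above 0.6 rad).
It also fails if it takes over 61 s, if anything falls off the work surface, if the arm or the gripper's body presses on something with over 40 N, if the wrist force passes 120 N, or if a joint passes its speed limit or range.

## Robot

A 7-joint arm with a two-finger parallel gripper is mounted at the origin on a cart in front of the work surface, level with it; the furniture and walls round the work are solid. World frame = base frame: x ahead of the robot, y to its left, z up, the work surface at z = 0. Lengths are in m, angles in rad, forces in N, time in s.
With the tool pointing down it reaches from about 0.4 to 0.85 m from the base axis. Payload 6.9 kg.
Tool frame: the origin (TCP) lies on the centre line of the jaws, within the pads' length; the fingertips stand 22 mm ahead of it and the grasp point (between the pads) lies 3 mm ahead of it (robot.tip_reach is the distance from the TCP to the fingertips, in m); z points along the fingers, y is the line along which they close (so a half turn about z gives the same grasp; the last joint's range is limited). The gripper opens to 85 mm and grips with 20 to 120 N. Pads are 22 mm wide; open, the fingers measure 114 mm over their backs; the gripper's body (76 mm by 85 mm) begins 54 mm behind the grasp point. The pads swing forward as they close: fully open they stand 13 mm farther back than shut.
Start: joints at [-1.056, 0.507, -0.238, 1.5, 0.126, 1.149, -0.155], TCP at [0.248, 0.573, 0.253] pointing down, gripper open.
Joint ranges: [-3.08, 3.08], [-0.24, 2.05], [-1.43, 1.35], [0, 2.5], [-1.52, 4.66], [0.17, 1.96], [-2.89, 2.89]. Speed limits (rad/s): [2.39, 2.39, 3.14, 3.14, 3.14, 3.14, 3.14].

## Interface

Orientations are given as a rotation vector (axis times angle).
In Python, from plant import robot gives the robot as it stands. The module is installed in compiled form; this text tells all that it offers.
- The arm moves only by the tool drive_tool, never from a script. Its argument "motion" is a list of rows, each an object with "delta_pos": the shift along the tool's x, y, z each as a share of 40 mm, from -1 to 1, a list of three; "yaw": the turn about the tool's z as a share of 0.08 rad, from -1 to 1. A call has 1 to 10 rows; each row shifts and turns the commanded pose from where the row before left it, along the tool's axes as they then stand; what a row does not reach is not made up. A row lasts 1/8 s, in which the tool goes at most 62.5 mm and 10.7 degrees, less where a joint would pass 70% of its speed; a pose out of reach is approached as far as the arm can. A call with a number of a shift or a turn outside -1 to 1 is refused whole. A call with a gripper value outside its range is refused whole. "fingers" is the opening, from 0 (shut) to 1 (fully open), set as the call begins (left out, the last holds). The fingers move at their own pace and stop on an object; "force" is the grip in N (left out, the last holds). Time passes only in rows, so rows that do not move let the fingers close. It gives the time, the measured TCP pose, the force, the opening and the grip force at its end, in the units of the state.
- robot.sense(): the state, without advancing time (a new reading comes with each control period).
- robot.camera(name): name is "side" or "top"; returns a dict with "color" (420x560x3 uint8, blue, green, red), "fx", "fy", "cx", "cy" (pixels), "world_from_camera" (4x4, takes a point from camera to world coordinates). Camera axes: x right, y down, z forward; pixel columns grow to the right and rows downward; lengths in m; the calibration is good to about 2 mm. A picture is of the moment at which its call begins. There is no depth.
- robot.finish_job(): hands the job in; it is judged then, once.
The state is a dict: "clock": time; "joint_positions": joint angles; "joint_vel": joint speeds; "joint_torque": joint torques, N m; "tcp_pos": TCP position; "ee_rot": TCP orientation; "contact_force": force on the tool from outside, world axes, zero at the start; "wrist_torque": the same for the moment, N m; "opening": finger opening in m; "gripper_force": force on a finger pad.
Only numpy, scipy, OpenCV 4.12 (cv2) and the standard library are available. Lean on these libraries where they do the work, as an engineer would, in place of code of your own. Each camera call takes 0.05 s, during which the arm holds its last target. There are 200 camera calls.

## Working session

There is one attempt and no reset: what is moved stays moved. The work goes in short steps, Python scripts to look and compute and a tool call to move; the robot and the scene stay as the last step left them, time stands still between calls to the robot, and variables do not carry over. Pictures are saved under pics/ and viewed, at most 10 in all, crops included, and the job is handed in when it is done.

Besides the shell and the picture viewer there is one more tool, called as name([rows], argument=value, ...), one row to a line, values as JSON. drive_tool: Moves the arm, as the interface text tells. Shift numbers are shares of 40 mm and turn numbers shares of 0.08 rad, none past 1 either way. Its arguments: {"type":"object","properties":{"motion":{"type":"array","items":{"type":"object","properties":{"delta_pos":{"type":"array","items":{"type":"number","minimum":-1,"maximum":1}},"yaw":{"type":"number","minimum":-1,"maximum":1}}}},"fingers":{"type":"number"},"force":{"type":"number"}},"required":["motion"]}

```bash
mkdir -p pics; python3 - <<'E'
from plant import robot
import cv2,numpy as np
print({k:np.round(v,3) for k,v in robot.sense().items()})
for n in("side","top"):
    c=robot.camera(n); cv2.imwrite(f"pics/{n}0.png",c["color"]); print(n,c["fx"],c["fy"],c["cx"],c["cy"]);print(np.round(c["world_from_camera"],4))
E
```

```text
{'clock': np.float64(0.0), 'joint_positions': array([-1.056,  0.508, -0.238,  1.501,  0.126,  1.149, -0.155]), 'joint_vel': array([-0.001, -0.001,  0.   ,  0.002,  0.   ,  0.001, -0.   ]), 'joint_torque': array([-1.0000e-03, -6.2058e+01, -2.1870e+00, -2.4966e+01,  1.3000e-02,
        1.2000e-02, -0.0000e+00]), 'tcp_pos': array([0.248, 0.573, 0.252]), 'ee_rot': array([-6.380e-01, -3.076e+00,  3.000e-03]), 'contact_force': array([1.338, 0.325, 0.969]), 'wrist_torque': array([ 0.039,  0.026, -0.045]), 'gripper_force': np.float64(0.0), 'opening': np.float64(0.086)}
side 507.84694036531477 507.84694036531477 283.284241854597 213.27327682940842
[[ 0.8979 -0.2635  0.3525  0.0761]
 [-0.4399 -0.5134  0.7368 -0.8695]
 [-0.0132 -0.8167 -0.5769  0.7197]
 [ 0.      0.      0.      1.    ]]
top 534.1015297755935 534.1015297755935 271.98372874466054 210.40551226681717
[[-0.0099 -0.996   0.0885  0.3598]
 [-0.9999  0.0105  0.0059 -0.037 ]
 [-0.0068 -0.0884 -0.9961  1.2668]
 [ 0.      0.      0.      1.    ]]
```

View pics/top0.png

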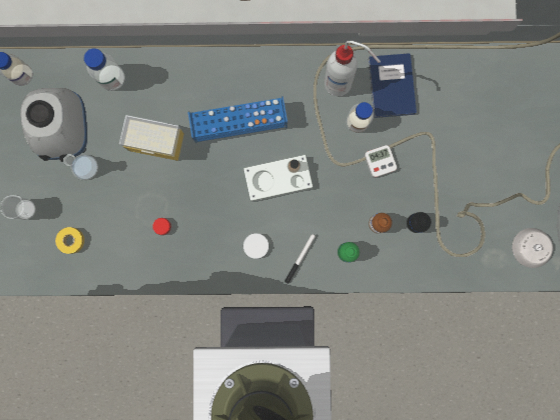

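View pics/side0.png

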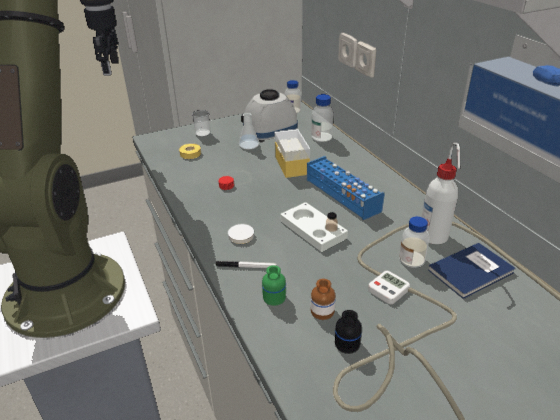

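The top view shows:
- **Red cap:** (162,226).
- **Amber bottle:** (381,222). Its look-alikes are black at (418,222) and green at (348,251).
- **Block:** (279,178), with its big nest at about (263,181) and the vial at (294,165).

The side view shows the bottle at (323,300), the cap at (227,183) and the block at (314,226). Other things that could be mistaken for the cap are the yellow ring at (69,240), the white petri dish at (256,245), and the red squeeze-bottle top at (344,53). I choose the amber bottle with the white label and the red cap at (162,226), and will check both in a close crop.

```bash
python3 - <<'E'
import cv2,numpy as np
t=cv2.imread("pics/top0.png");s=cv2.imread("pics/side0.png")
def cr(im,x,y,w,h,k): return cv2.resize(im[y:y+h,x:x+w],None,fx=k,fy=k,interpolation=cv2.INTER_CUBIC)
a=np.hstack([cr(t,235,145,90,60,4.44)[:266,:400],cr(t,360,195,80,53,5)[:265,:400] if 0 else cv2.resize(t[195:255,350:440],(400,266),interpolation=cv2.INTER_CUBIC)])
b=np.hstack([cv2.resize(s[195:255,270:360],(400,266),interpolation=cv2.INTER_CUBIC),cv2.resize(s[270:360,290:425],(400,266),interpolation=cv2.INTER_CUBIC)])
cv2.imwrite("pics/crop0.png",np.vstack([a,b]))
for n,im in(("top",t),("side",s)):
    hsv=cv2.cvtColor(im,cv2.COLOR_BGR2HSV)
    for nm,lo,hi,roi in(("red",(0,180,120),(6,255,255),None),("red2",(174,180,120),(180,255,255),None),("amber",(6,120,40),(18,255,255),None)):
        m=cv2.inRange(hsv,lo,hi)
        k,l,st,c=cv2.connectedComponentsWithStats(m)
        for i in range(1,k):
            if st[i,4]>25: print(n,nm,st[i],c[i].round(1))
E
```

```text
top red [154 218  15  16 183] [160.9 225.7]
top amber [372 213  19  19 277] [381.4 222.1]
side red [219 177  14  12 142] [225.6 182.2]
side amber [312 279  23  26 444] [322.9 292.2]
side amber [311 311  23   9  68] [321.9 315.8]
```

View pics/crop0.png

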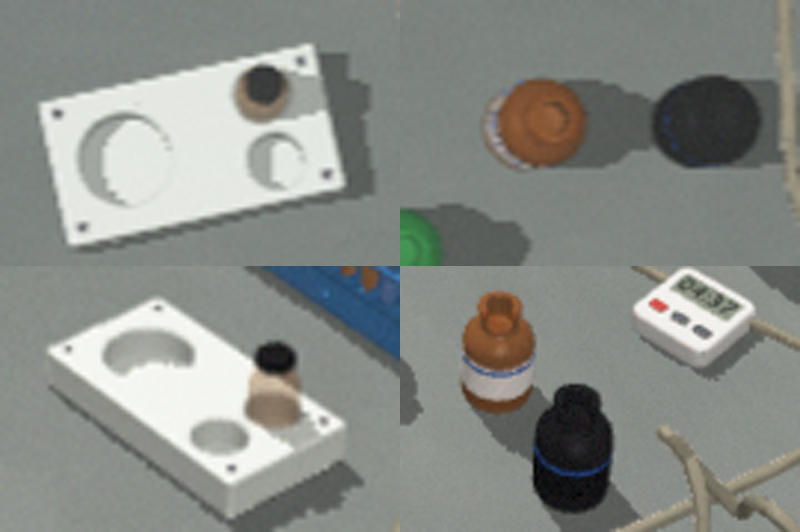

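The crop confirms it: the amber bottle is open with a white label, and the black look-alike stands beside it. The block's big nest is on its left (+y) end and the vial is in the far small nest. Next I fit the model silhouettes in both views to get metric poses.

```bash
cat > h.py <<'E'
import cv2,numpy as np
from scipy.optimize import minimize
def project(c,P):
    W=np.linalg.inv(c["world_from_camera"]); q=P@W[:3,:3].T+W[:3,3]
    return np.c_[c["fx"]*q[:,0]/q[:,2]+c["cx"],c["fy"]*q[:,1]/q[:,2]+c["cy"]]
A=np.linspace(0,2*np.pi,48,endpoint=False)
def rev(prof): return np.vstack([np.c_[r*np.cos(A),r*np.sin(A),0*A+z] for r,z in prof])
BOT=rev([(.0205,0),(.023,.0025),(.023,.045),(.014,.070),(.013,.075)]); CAP=rev([(.02,0),(.02,.02)])
BLK=np.array([[x,y,z] for x in(-.04,.04) for y in(-.075,.075) for z in(0,.024)])
S=8
def hullim(pts,roi):
    x,y,w,h=roi; m=np.zeros((h*S,w*S),np.uint8)
    p=cv2.convexHull(((pts-[x,y]+.5)*S).astype(np.float32)); cv2.fillConvexPoly(m,np.round(p).astype(np.int32),1); return m
def maskhull(mask,roi):
    x,y,w,h=roi; k,l,st,_=cv2.connectedComponentsWithStats(mask[y:y+h,x:x+w])
    keep=np.zeros((h,w),np.uint8)
    for i in range(1,k):
        if st[i,4]>12: keep[l==i]=1
    big=cv2.resize(keep*255,None,fx=S,fy=S,interpolation=cv2.INTER_LINEAR)>127
    ys,xs=np.nonzero(big); m=np.zeros((h*S,w*S),np.uint8)
    cv2.fillConvexPoly(m,cv2.convexHull(np.c_[xs,ys].astype(np.int32)),1); return m
def fit(model,obs,x0,yaw=False):
    "obs: list of (cam,mask,roi); returns x,y,z(,yaw), IoUs"
    M=[maskhull(m,r) for _,m,r in obs]
    def ious(p):
        a=p[3] if yaw else 0; R=np.array([[np.cos(a),-np.sin(a),0],[np.sin(a),np.cos(a),0],[0,0,1]])
        P=model@R.T+p[:3]; o=[]
        for (c,_,r),m in zip(obs,M):
            g=hullim(project(c,P),r); o.append((g&m).sum()/(g|m).sum())
        return o
    x0=np.array(x0,float); sim=np.vstack([x0]+[x0+d for d in np.diag([.01,.01,.008,.1][:len(x0)])])
    r=minimize(lambda p:-sum(ious(p)),x0,method="Nelder-Mead",options=dict(initial_simplex=sim,xatol=1e-4,fatol=1e-5))
    return r.x,np.round(ious(r.x),3)
def hit(c,u,v,z):
    T=c["world_from_camera"]; d=T[:3,:3]@[(u-c["cx"])/c["fx"],(v-c["cy"])/c["fy"],1]; return (T[:3,3]+d*(z-T[2,3])/d[2])
E
cat > m.py <<'E'
from plant import robot
from h import *
t,s=robot.camera("top"),robot.camera("side")
def H(c): return cv2.cvtColor(c["color"],cv2.COLOR_BGR2HSV)
def red(c): return cv2.inRange(H(c),(0,150,70),(8,255,255))|cv2.inRange(H(c),(172,150,70),(180,255,255))
def white(c,v=165): return cv2.inRange(H(c),(0,0,v),(180,45,255))
def bot(c): return cv2.inRange(H(c),(5,90,30),(20,255,255))|white(c,150)
x0=hit(t,162,226,.02);print("cap",*fit(CAP,[(t,red(t),(145,210,32,32)),(s,red(s),(210,168,34,30))],[*x0[:2],0]))
x0=hit(t,381,222,.04);print("bottle",*fit(BOT,[(t,bot(t),(362,205,32,34)),(s,bot(s),(305,270,34,52))],[*x0[:2],0]))
x0=hit(t,279,178,.024)
print("block",*fit(BLK,[(t,white(t),(238,150,80,55)),(s,white(s,120),(272,197,80,58))],[*x0[:2],0,.2],True))
for z in(.0,.024):print("nest rim px at z",z,hit(t,235+125/4.444-.4,145+160/4.444-.4,z),hit(s,270+148.5/4.444-.4,195+86/4.444-.4,z))
print("vial",hit(t,294,166,.052),"mouth",hit(t,350+151/4.444-.4,195+120/4.444-.4,.075))
E
python3 m.py
```

```text
cap [0.43677888 0.23188789 0.000999  ] [0.882 0.902]
bottle [ 0.43793124 -0.27962687  0.00131074] [0.803 0.96 ]
block [ 0.5493931  -0.04347936  0.00364475  0.20472228] [0.967 0.43 ]
nest rim px at z 0.0 [ 0.5442093  -0.00813138  0.        ] [0.55765673 0.02499893 0.        ]
nest rim px at z 0.024 [ 0.54071592 -0.0086789   0.024     ] [ 0.54159842 -0.00483041  0.024     ]
vial [ 0.56974049 -0.08152497  0.052     ] mouth [ 0.437995   -0.27893184  0.075     ]
```

```bash
cat > m2.py <<'E'
from plant import robot
from h import *
t,s=robot.camera("top"),robot.camera("side")
def gc(c,seed,roi,it=6):
    im=c["color"]; x,y,w,h=roi; m=np.full(im.shape[:2],0,np.uint8); m[y:y+h,x:x+w]=3; m[y:y+3,x:x+w]=0; 
    sub=seed>0; k=np.zeros_like(sub); k[y:y+h,x:x+w]=sub[y:y+h,x:x+w]; m[(m==3)&~k]=2; m[k]=1
    b=np.zeros((1,65));f=b.copy(); cv2.grabCut(im[y-8:y+h+8,x-8:x+w+8].copy(),(mm:=m[y-8:y+h+8,x-8:x+w+8].copy()),None,b,f,it,cv2.GC_INIT_WITH_MASK)
    o=np.zeros_like(m); o[y-8:y+h+8,x-8:x+w+8]=(mm==1)|(mm==3); return o
def H(c): return cv2.cvtColor(c["color"],cv2.COLOR_BGR2HSV)
def red(c): return cv2.inRange(H(c),(0,150,70),(8,255,255))|cv2.inRange(H(c),(172,150,70),(180,255,255))
def white(c,v=165): return cv2.inRange(H(c),(0,0,v),(180,45,255))
def bot(c): return cv2.inRange(H(c),(5,90,30),(20,255,255))|white(c,150)
def go(name,model,sd,rt,rs,x0,yaw=False):
    M=[(c,gc(c,sd(c),r),r) for c,r in((t,rt),(s,rs))]; p,i=fit(model,M,x0,yaw); print(name,p.round(4),i)
    out=[]
    for c,m,r in M:
        x,y,w,h=r; v=cv2.resize(c["color"][y:y+h,x:x+w],None,fx=S,fy=S,interpolation=cv2.INTER_CUBIC)
        a=p[3] if yaw else 0; R=np.array([[np.cos(a),-np.sin(a),0],[np.sin(a),np.cos(a),0],[0,0,1]])
        for g,col in((hullim(project(c,model@R.T+p[:3]),r),(255,0,255)),(maskhull(m,r),(0,255,0))):
            cv2.drawContours(v,cv2.findContours(g,0,2)[0],-1,col,1)
        out.append(cv2.resize(v,(260,260)))
    return np.vstack(out),p
if __name__=="__main__":
    a=go("cap",CAP,red,(147,212,30,30),(212,169,30,28),[.437,.232,0])[0]
    b=go("bottle",BOT,bot,(362,205,34,34),(305,270,34,52),[.438,-.28,0])[0]
    d=go("block",BLK,lambda c:white(c,150),(240,150,78,54),(276,198,76,56),[.549,-.0435,0,.205],True)[0]
    cv2.imwrite("pics/fit.png",np.hstack([a,b,d]))
E
python3 m2.py
```

```text
cap [0.4371 0.2327 0.0008] [0.888 0.934]
bottle [ 0.4378 -0.2799  0.0015] [0.867 0.942]
block [ 0.549  -0.0422  0.002   0.2052] [0.969 0.699]
```

View pics/fit.png

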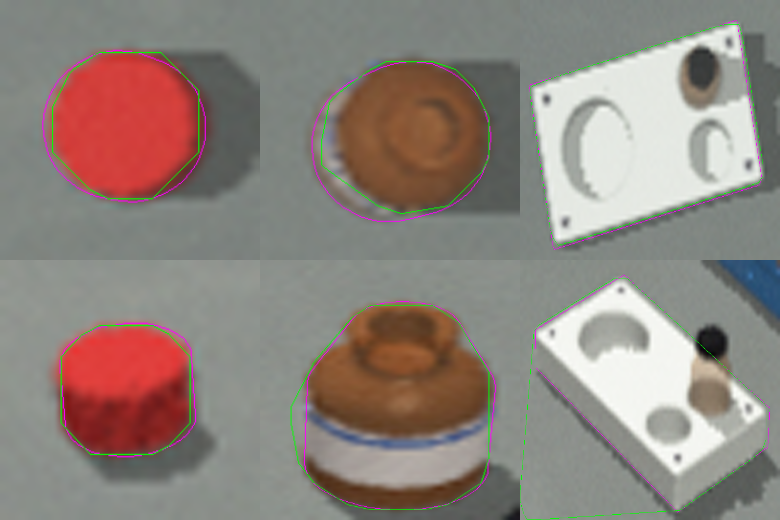

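The outlines fit well in both views and the heights come out at 0–2 mm, as expected:
- **Cap:** (.437, .232)
- **Bottle:** (.438, -.280)
- **Block:** (.549, -.043), yaw .205. This puts the nest at about (.542, -.008), and the nest rim pixels agree.

First I turn the tool so its y axis lies along world x. Then tool (x, y, z) = world (y, x, -z), and the fingers stay clear of the black and green bottles.

drive_tool([
  {"yaw": 1},
  {"yaw": 1},
  {"yaw": 1},
  {"yaw": 1},
  {"yaw": 1},
  {"yaw": 1},
  {"yaw": 1},
  {"yaw": 1},
  {"yaw": 1},
  {"yaw": 1},
], fingers=0.75, force=40)

```text
schema error: expected keys delta_pos, yaw
```

drive_tool([
  {"yaw": 1},
  {"yaw": 1},
  {"yaw": 1},
  {"yaw": 1},
  {"yaw": 0.52},
  {"delta_pos": [0, 1, 0]},
  {"delta_pos": [0, 1, 0]},
  {"delta_pos": [-0.5, 1, 0]},
  {"delta_pos": [-1, 1, 0]},
  {"delta_pos": [-1, 0.75, 0]},
])

```text
schema error: expected keys delta_pos, yaw
```

drive_tool([
  {"delta_pos": [0, 0, 0], "yaw": 1},
  {"delta_pos": [0, 0, 0], "yaw": 1},
  {"delta_pos": [0, 0, 0], "yaw": 1},
  {"delta_pos": [0, 0, 0], "yaw": 1},
  {"delta_pos": [0, 0, 0], "yaw": 1},
  {"delta_pos": [0, 0, 0], "yaw": 1},
  {"delta_pos": [0, 0, 0], "yaw": 1},
  {"delta_pos": [0, 0, 0], "yaw": 1},
  {"delta_pos": [0, 0, 0], "yaw": 1},
  {"delta_pos": [0, 0, 0], "yaw": 1},
], fingers=0.75, force=40)

```text
clock: 1.55
tcp_pos: [0.2484, 0.5734, 0.2532]
ee_rot: [1.789, 2.583, -0.0]
contact_force: [-0.4, -0.8, 0.0]
opening: 0.0643
gripper_force: 0.0
```

drive_tool([
  {"delta_pos": [0, 0, 0], "yaw": 1},
  {"delta_pos": [0, 0, 0], "yaw": 1},
  {"delta_pos": [0, 0, 0], "yaw": 1},
  {"delta_pos": [0, 0, 0], "yaw": 1},
  {"delta_pos": [0, 0, 0], "yaw": 0.52},
  {"delta_pos": [0, 1, 0], "yaw": 0},
  {"delta_pos": [0, 1, 0], "yaw": 0},
  {"delta_pos": [-0.5, 1, 0], "yaw": 0},
  {"delta_pos": [-1, 1, 0], "yaw": 0},
  {"delta_pos": [-1, 0.75, 0], "yaw": 0},
])

```text
clock: 2.8
tcp_pos: [0.4403, 0.472, 0.2528]
ee_rot: [2.221, 2.221, -0.0]
contact_force: [0.1, 0.5, 0.6]
opening: 0.0645
gripper_force: 0.0
```

drive_tool([
  {"delta_pos": [-1, 0, 0], "yaw": 0},
  {"delta_pos": [-1, 0, 0], "yaw": 0},
  {"delta_pos": [-1, 0, 0], "yaw": 0},
  {"delta_pos": [-1, 0, 0], "yaw": 0},
  {"delta_pos": [-1, 0, 0], "yaw": 0},
  {"delta_pos": [-1, 0, 0], "yaw": 0},
  {"delta_pos": [-1, 0, 0], "yaw": 0},
  {"delta_pos": [-1, 0, 0], "yaw": 0},
  {"delta_pos": [-1, 0, 0], "yaw": 0},
  {"delta_pos": [-1, 0, 0], "yaw": 0},
])

```text
clock: 4.05
tcp_pos: [0.4386, 0.0723, 0.2535]
ee_rot: [2.22, 2.222, 0.001]
contact_force: [0.3, -0.0, 0.1]
opening: 0.064
gripper_force: 0.0
```

drive_tool([
  {"delta_pos": [-1, 0, 0], "yaw": 0},
  {"delta_pos": [-1, 0, 0], "yaw": 0},
  {"delta_pos": [-1, 0, 0], "yaw": 0},
  {"delta_pos": [-1, 0, 0], "yaw": 0},
  {"delta_pos": [-1, 0, 0], "yaw": 0},
  {"delta_pos": [-1, 0, 0], "yaw": 0},
  {"delta_pos": [-1, 0, 0], "yaw": 0},
  {"delta_pos": [-0.8, 0, 0], "yaw": 0},
  {"delta_pos": [0, 0, 1], "yaw": 0},
  {"delta_pos": [0, 0, 1], "yaw": 0},
])

```text
clock: 5.3
tcp_pos: [0.439, -0.2391, 0.1727]
ee_rot: [2.22, 2.22, 0.001]
contact_force: [0.6, -0.2, 0.4]
opening: 0.0637
gripper_force: 0.0
```

drive_tool([
  {"delta_pos": [-1, 0, 0], "yaw": 0},
  {"delta_pos": [0, 0, 0.8], "yaw": 0},
  {"delta_pos": [0, 0, 0.8], "yaw": 0},
  {"delta_pos": [0, 0, 0.8], "yaw": 0},
  {"delta_pos": [0, 0, 0.5], "yaw": 0},
  {"delta_pos": [0, 0, 0.4], "yaw": 0},
  {"delta_pos": [0, 0, 0], "yaw": 0},
])

```text
clock: 6.18
tcp_pos: [0.4383, -0.2781, 0.0404]
ee_rot: [-2.219, -2.221, 0.001]
contact_force: [-0.3, 0.0, 0.3]
opening: 0.064
gripper_force: 0.0
```

drive_tool([
  {"delta_pos": [0, 0, 0], "yaw": 0},
  {"delta_pos": [0, 0, 0], "yaw": 0},
  {"delta_pos": [0, 0, 0], "yaw": 0},
  {"delta_pos": [0, 0, 0], "yaw": 0},
  {"delta_pos": [0, 0, 0], "yaw": 0},
  {"delta_pos": [0, 0, 0], "yaw": 0},
], fingers=0.4, force=30)

```text
clock: 6.92
tcp_pos: [0.4392, -0.2787, 0.0421]
ee_rot: [2.22, 2.221, 0.001]
contact_force: [-1.1, 0.7, 6.6]
opening: 0.0451
gripper_force: 31.4
```

The grip is good (opening 45 mm, 31 N). Next I lift and carry the bottle over the nest.

drive_tool([
  {"delta_pos": [0, 0, -0.5], "yaw": 0},
  {"delta_pos": [0, 0, -1], "yaw": 0},
  {"delta_pos": [0, 0, -1], "yaw": 0},
  {"delta_pos": [0.3, 0.2, -0.5], "yaw": 0},
  {"delta_pos": [0.8, 0.35, 0], "yaw": 0},
  {"delta_pos": [1, 0.4, 0], "yaw": 0},
  {"delta_pos": [1, 0.4, 0], "yaw": 0},
  {"delta_pos": [1, 0.4, 0], "yaw": 0},
  {"delta_pos": [1, 0.4, 0], "yaw": 0},
  {"delta_pos": [0.8, 0.2, 0], "yaw": 0},
])

```text
clock: 8.18
tcp_pos: [0.5333, -0.0402, 0.1612]
ee_rot: [-2.219, -2.224, -0.001]
contact_force: [-0.1, -0.8, -1.5]
opening: 0.0449
gripper_force: 31.3
```

drive_tool([
  {"delta_pos": [0.6, 0.15, 0], "yaw": 0},
  {"delta_pos": [0.25, 0.08, 0], "yaw": 0},
  {"delta_pos": [0, 0, 0.5], "yaw": 0},
  {"delta_pos": [0, 0, 0], "yaw": 0},
])

```text
clock: 8.68
tcp_pos: [0.5408, -0.0091, 0.1403]
ee_rot: [-2.221, -2.22, 0.004]
contact_force: [-0.2, -1.2, -1.2]
opening: 0.045
gripper_force: 31.2
```

```bash
python3 - <<'E'
from plant import robot
import cv2,numpy as np
s,t=robot.camera("side"),robot.camera("top")
st=robot.sense();print(st["clock"],st["tcp_pos"],st["ee_rot"],st["opening"])
cv2.imwrite("pics/side1.png",s["color"]);cv2.imwrite("pics/top1.png",t["color"])
v=[cv2.resize(s["color"][135:255,250:370],(400,400),interpolation=cv2.INTER_CUBIC),cv2.resize(t["color"][130:250,210:330],(400,400),interpolation=cv2.INTER_CUBIC)]
cv2.imwrite("pics/c1.png",np.hstack(v))
E
```

```text
8.775 [ 0.54176399 -0.0093548   0.14158844] [ 2.22239768e+00  2.22032988e+00 -8.64442922e-04] 0.04522961340743539
```

View pics/c1.png

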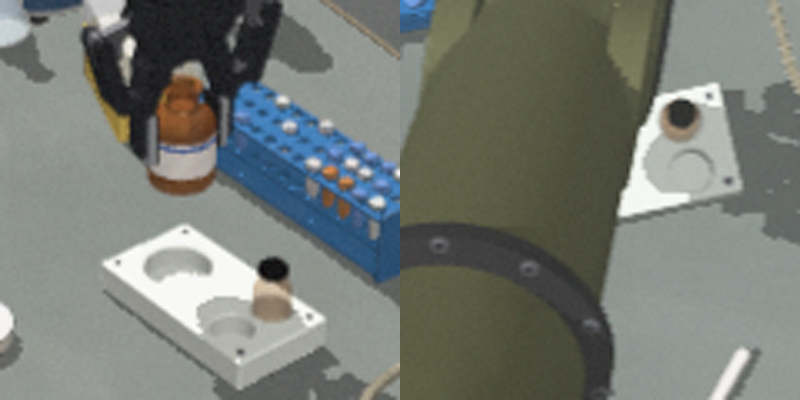

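The side view shows the bottle upright between the pads above the block, with its foot at crop (183,183) and the nest rim at about (178,265). The arm hides most of the top view. I compare the bottle and the nest within the same side view.

```bash
cat > m3.py <<'E'
from plant import robot
from h import *
s=robot.camera("side"); im=cv2.imread("pics/side1.png"); im0=cv2.imread("pics/side0.png")
hs=cv2.cvtColor(im,cv2.COLOR_BGR2HSV)
m=cv2.inRange(hs,(4,100,30),(20,255,255)); k,l,st,c=cv2.connectedComponentsWithStats(m)
for i in range(1,k):
    if st[i,4]>20: print("amber",st[i],c[i].round(1))
for y in(-.0095,-.0065,-.0035):
    P=project(s,rev([(.0205,0),(.023,.0025)])+[.5418,y,.1]); Q=project(s,rev([(.023,.045),(.013,.075)])+[.5418,y,.1])
    print(y,"foot hull x",P[:,0].min().round(1),P[:,0].max().round(1),"bottom",P[:,1].max().round(1),"mid px",P.mean(0).round(1))
# nest rim: compare edge strength for ellipse at candidate centres
g=cv2.GaussianBlur(cv2.cvtColor(im0,cv2.COLOR_BGR2GRAY),(0,0),.8).astype(np.float32)
ring=lambda x,y,r:np.c_[x+r*np.cos(A),y+r*np.sin(A),0*A+.024]
def samp(c,g,p): q=project(c,p).astype(np.float32); return cv2.remap(g,q[:,:1],q[:,1:],cv2.INTER_LINEAR).ravel()
t=robot.camera("top"); gt=cv2.GaussianBlur(cv2.cvtColor(cv2.imread("pics/top0.png"),cv2.COLOR_BGR2GRAY),(0,0),.8).astype(np.float32)
for n,c,G in(("side",s,g),("top",t,gt)):
    best=max(((np.clip(samp(c,G,ring(x,y,.027))-samp(c,G,ring(x,y,.022)),0,70).sum(),x,y) for x in np.arange(.533,.552,.0005) for y in np.arange(-.018,.006,.0005)))
    print(n,"nest rim best",np.round(best,4))
E
python3 m3.py
```

```text
amber [296 158  19  20 278] [304.8 168.3]
amber [295 187  19   6  64] [303.7 189.9]
-0.0095 foot hull x 294.3 314.5 bottom 192.6 mid px [304.4 187.3]
-0.0065 foot hull x 293.7 313.9 bottom 192.0 mid px [303.8 186.7]
-0.0035 foot hull x 293.1 313.2 bottom 191.3 mid px [303.1 186.1]
side nest rim best [ 1.7927012e+03  5.4050000e-01 -6.5000000e-03]
top nest rim best [ 1.3779307e+03  5.4250000e-01 -8.0000000e-03]
```

drive_tool([
  {"delta_pos": [0.06, 0, 0.4], "yaw": 0},
  {"delta_pos": [0, 0, 0.7], "yaw": 0},
  {"delta_pos": [0, 0, 0.5], "yaw": 0},
  {"delta_pos": [0, 0, 0.2], "yaw": 0},
  {"delta_pos": [0, 0, 0.1], "yaw": 0},
  {"delta_pos": [0, 0, 0.1], "yaw": 0},
  {"delta_pos": [0, 0, 0], "yaw": 0},
])

```text
clock: 9.75
tcp_pos: [0.542, -0.0061, 0.0616]
ee_rot: [2.221, 2.222, 0.0]
contact_force: [-0.6, -0.3, -0.6]
opening: 0.045
gripper_force: 31.3
```

The bottle's foot is already 4 mm below the block top with no contact force, so it is entering the nest.

drive_tool([
  {"delta_pos": [0, 0, 0.1], "yaw": 0},
  {"delta_pos": [0, 0, 0.1], "yaw": 0},
  {"delta_pos": [0, 0, 0.06], "yaw": 0},
  {"delta_pos": [0, 0, 0.03], "yaw": 0},
  {"delta_pos": [0, 0, 0], "yaw": 0},
])

```text
clock: 10.38
tcp_pos: [0.5418, -0.0059, 0.0501]
ee_rot: [-2.221, -2.222, -0.0]
contact_force: [-2.2, -0.7, 4.5]
opening: 0.0449
gripper_force: 31.8
```

The bottle is on the nest floor: 4.5 N upward at the expected height. I release it and rise.

drive_tool([
  {"delta_pos": [0, 0, 0], "yaw": 0},
  {"delta_pos": [0, 0, 0], "yaw": 0},
  {"delta_pos": [0, 0, 0], "yaw": 0},
  {"delta_pos": [0, 0, -0.3], "yaw": 0},
  {"delta_pos": [0, 0, -0.8], "yaw": 0},
  {"delta_pos": [0, 0, -1], "yaw": 0},
  {"delta_pos": [0, 0, -1], "yaw": 0},
  {"delta_pos": [0.5, -0.2, 0], "yaw": 0},
  {"delta_pos": [1, -0.4, 0], "yaw": 0},
  {"delta_pos": [1, -0.4, 0], "yaw": 0},
], fingers=0.75)

```text
clock: 11.62
tcp_pos: [0.5015, 0.0948, 0.1747]
ee_rot: [2.222, 2.22, 0.002]
contact_force: [0.2, 0.2, -0.7]
opening: 0.0639
gripper_force: 0.0
```

drive_tool([
  {"delta_pos": [1, -0.4, 0], "yaw": 0},
  {"delta_pos": [1, -0.4, 0], "yaw": 0},
  {"delta_pos": [1, -0.4, 0], "yaw": 0},
  {"delta_pos": [0.5, -0.4, 0], "yaw": 0},
  {"delta_pos": [0, 0, 0], "yaw": 0},
])

```text
clock: 12.25
tcp_pos: [0.4365, 0.2359, 0.1743]
ee_rot: [-2.216, -2.226, -0.001]
contact_force: [-0.5, -0.7, -1.0]
opening: 0.0638
gripper_force: 0.0
```

```bash
cat > m4.py <<'E'
import cv2,numpy as np
from m2 import *
cv2.imwrite("pics/top2.png",t["color"]);cv2.imwrite("pics/side2.png",s["color"])
st=robot.sense();print(st["clock"],st["tcp_pos"])
Y=np.array([.542,-.007,.008])
for n,c in(("top",t),("side",s)):
    m=cv2.inRange(H(c),(4,100,30),(20,255,255)); k,l,q,ce=cv2.connectedComponentsWithStats(m)
    print(n,[ (q[i].tolist(),ce[i].round(1).tolist()) for i in range(1,k) if q[i,4]>40], "expect mouth",project(c,np.array([Y+[0,0,.075]])),"shoulder",project(c,np.array([Y+[0,0,.045]])))
v=[cv2.resize(s["color"][165:255,260:350],(400,400),interpolation=cv2.INTER_CUBIC),cv2.resize(t["color"][140:230,230:320],(400,400),interpolation=cv2.INTER_CUBIC)]
cv2.imwrite("pics/c2.png",np.hstack(v))
E
python3 m4.py
```

```text
12.35 [0.4381439  0.23352106 0.17428255]
top [([253, 169, 19, 19, 273], [262.0, 178.0])] expect mouth [[261.33960771 176.24669602]] shoulder [[261.68767726 178.23623927]]
side [([294, 191, 19, 20, 281], [303.4, 201.4])] expect mouth [[303.8502196  193.44373885]] shoulder [[303.71903331 204.23913342]]
```

View pics/c2.png

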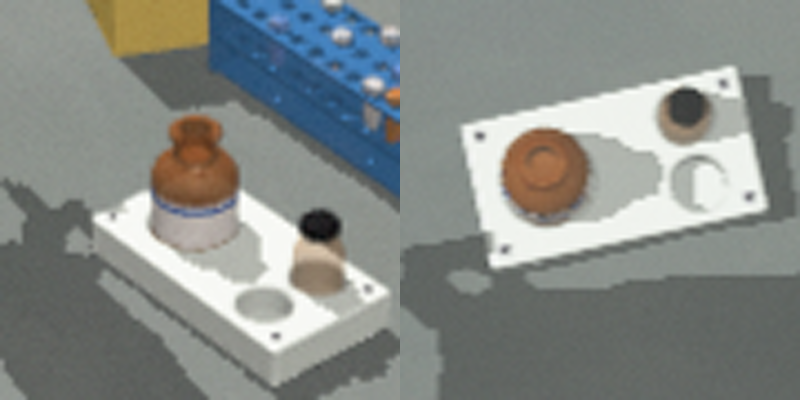

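The side view (bottle at crop (195,190)) and the top view (mouth at crop (545,165)) show it upright in the big nest, with the vial undisturbed. Now the cap: I narrow the fingers first, then descend.

drive_tool([
  {"delta_pos": [-0.03, -0.03, 0.6], "yaw": 0},
  {"delta_pos": [0, 0, 1], "yaw": 0},
  {"delta_pos": [0, 0, 1], "yaw": 0},
  {"delta_pos": [0, 0, 0.6], "yaw": 0},
  {"delta_pos": [0, 0, 0.3], "yaw": 0},
  {"delta_pos": [0, 0, 0.1], "yaw": 0},
  {"delta_pos": [0, 0, 0.1], "yaw": 0},
  {"delta_pos": [0, 0, 0], "yaw": 0},
], fingers=0.58)

```text
clock: 13.35
tcp_pos: [0.4369, 0.2329, 0.0262]
ee_rot: [2.221, 2.222, 0.001]
contact_force: [-0.1, 0.2, -1.1]
opening: 0.0495
gripper_force: 0.0
```

drive_tool([
  {"delta_pos": [0, 0, 0.05], "yaw": 0},
  {"delta_pos": [0, 0, 0], "yaw": 0},
  {"delta_pos": [0, 0, 0], "yaw": 0},
  {"delta_pos": [0, 0, 0], "yaw": 0},
], fingers=0.3, force=60)

```text
clock: 13.85
tcp_pos: [0.437, 0.233, 0.0255]
ee_rot: [2.221, 2.221, 0.004]
contact_force: [-3.1, -1.5, 19.4]
opening: 0.038
gripper_force: 57.8
```

drive_tool([
  {"delta_pos": [0, 0, -0.3], "yaw": 0},
  {"delta_pos": [0, 0, -1], "yaw": 0},
  {"delta_pos": [0, 0, -1], "yaw": 0},
  {"delta_pos": [0, 0, -1], "yaw": 0},
  {"delta_pos": [-0.4, 0.2, -0.4], "yaw": 0},
  {"delta_pos": [-1, 0.4, 0], "yaw": 0},
  {"delta_pos": [-1, 0.4, 0], "yaw": 0},
  {"delta_pos": [-1, 0.4, 0], "yaw": 0},
  {"delta_pos": [-1, 0.4, 0], "yaw": 0},
  {"delta_pos": [-0.8, 0.4, 0], "yaw": 0},
])

```text
clock: 15.1
tcp_pos: [0.5249, 0.023, 0.1723]
ee_rot: [2.222, 2.22, 0.0]
contact_force: [-0.1, 1.3, 0.5]
opening: 0.0374
gripper_force: 60.3
```

drive_tool([
  {"delta_pos": [-0.6, 0.3, 0], "yaw": 0},
  {"delta_pos": [-0.2, 0.12, 0], "yaw": 0},
  {"delta_pos": [0, 0, 0.3], "yaw": 0},
  {"delta_pos": [0, 0, 0], "yaw": 0},
])

```text
clock: 15.6
tcp_pos: [0.5402, -0.0056, 0.1584]
ee_rot: [-2.217, -2.222, 0.002]
contact_force: [0.6, 0.7, -0.8]
opening: 0.0376
gripper_force: 60.3
```

```bash
python3 - <<'E'
from plant import robot
from h import *
s=robot.camera("side");st=robot.sense();print(st["clock"],st["tcp_pos"],st["contact_force"],st["opening"])
cv2.imwrite("pics/side3.png",s["color"])
cv2.imwrite("pics/c3.png",cv2.resize(s["color"][140:240,250:360],(660,600),interpolation=cv2.INTER_CUBIC))
hs=cv2.cvtColor(s["color"],cv2.COLOR_BGR2HSV)
for n,lo,hi in(("red",(0,170,60),(4,255,255)),("amber",(6,100,30),(20,255,255))):
    m=cv2.inRange(hs,lo,hi);k,l,q,c=cv2.connectedComponentsWithStats(m)
    print(n,[(q[i].tolist(),c[i].round(1).tolist()) for i in range(1,k) if q[i,4]>20])
p=st["tcp_pos"];P=CAP+[p[0],p[1],p[2]-.0255];Q=project(s,P);print("pred cap hull",Q.min(0),Q.max(0))
E
```

```text
15.65 [ 0.54053209 -0.00568327  0.15889699] [-0.29208811  0.08948038 -0.77640917] 0.037341272696288175
red [([437, 159, 19, 20, 199], [446.7, 169.5]), ([297, 163, 16, 16, 199], [304.4, 170.4])]
amber [([294, 191, 19, 20, 282], [303.4, 201.4])]
pred cap hull [294.30674853 162.2403472 ] [312.33433016 179.10909483]
```

View pics/c3.png

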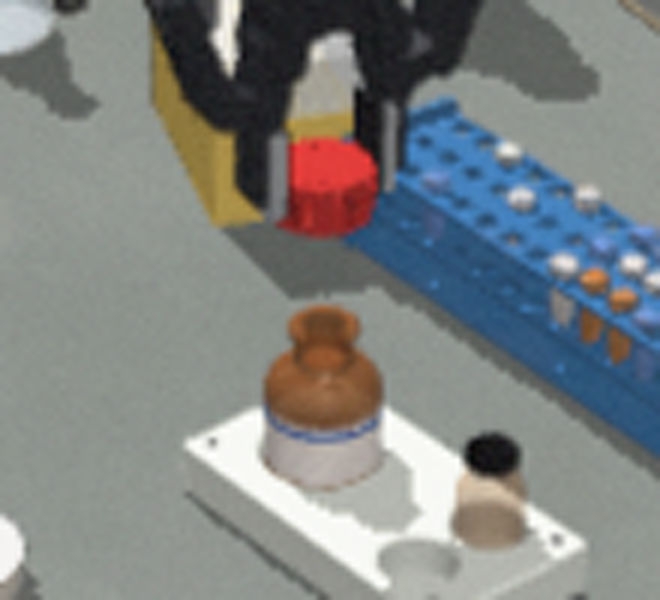

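The cap is held level at crop (330,185), matches its prediction, and is in line with the bottle mouth at crop (325,320). I nudge 1.3 mm toward the nest axis, go down to just above the mouth, then press in small steps.

drive_tool([
  {"delta_pos": [-0.03, 0.03, 0.5], "yaw": 0},
  {"delta_pos": [0, 0, 0.5], "yaw": 0},
  {"delta_pos": [0, 0, 0.25], "yaw": 0},
  {"delta_pos": [0, 0, 0.1], "yaw": 0},
  {"delta_pos": [0, 0, 0], "yaw": 0},
], force=80)

```text
clock: 16.27
tcp_pos: [0.5428, -0.0082, 0.1059]
ee_rot: [2.221, 2.222, 0.0]
contact_force: [0.1, -0.7, -1.2]
opening: 0.0367
gripper_force: 80.1
```

drive_tool([
  {"delta_pos": [0, 0, 0.05], "yaw": 0},
  {"delta_pos": [0, 0, 0.05], "yaw": 0},
  {"delta_pos": [0, 0, 0.03], "yaw": 0},
  {"delta_pos": [0, 0, 0], "yaw": 0},
])

```text
clock: 16.77
tcp_pos: [0.5428, -0.008, 0.1009]
ee_rot: [-2.221, -2.222, -0.001]
contact_force: [-0.9, 2.2, 4.7]
opening: 0.0371
gripper_force: 80.8
```

drive_tool([
  {"delta_pos": [0.02, -0.01, 0.02], "yaw": 0},
  {"delta_pos": [0, 0, 0.02], "yaw": 0},
  {"delta_pos": [0, 0, 0], "yaw": 0},
])

```text
clock: 17.15
tcp_pos: [0.5425, -0.0075, 0.0991]
ee_rot: [2.221, 2.222, 0.001]
contact_force: [-1.9, 1.5, 4.8]
opening: 0.0374
gripper_force: 80.8
```

drive_tool([
  {"delta_pos": [0, 0, 0.02], "yaw": 0},
  {"delta_pos": [0, 0, 0.02], "yaw": 0},
  {"delta_pos": [0, 0, 0], "yaw": 0},
])

```text
clock: 17.52
tcp_pos: [0.5423, -0.0076, 0.0973]
ee_rot: [2.221, 2.222, 0.0]
contact_force: [1.5, 0.6, 0.1]
opening: 0.037
gripper_force: 80.3
```

The force fell from 4.8 N to about 0 at z = .0973, which looks like the click. The cap should bear on the mouth at about .0925, so I carry on down and press.

drive_tool([
  {"delta_pos": [0, 0, 0.03], "yaw": 0},
  {"delta_pos": [0, 0, 0.03], "yaw": 0},
  {"delta_pos": [0, 0, 0.03], "yaw": 0},
  {"delta_pos": [0, 0, 0], "yaw": 0},
])

```text
clock: 18.02
tcp_pos: [0.5422, -0.0076, 0.0935]
ee_rot: [-2.221, -2.222, 0.0]
contact_force: [-0.4, -0.0, -0.6]
opening: 0.037
gripper_force: 80.5
```

drive_tool([
  {"delta_pos": [0, 0, 0.03], "yaw": 0},
  {"delta_pos": [0, 0, 0.03], "yaw": 0},
  {"delta_pos": [0, 0, 0], "yaw": 0},
])

```text
clock: 18.4
tcp_pos: [0.5425, -0.007, 0.093]
ee_rot: [-2.221, -2.222, -0.003]
contact_force: [-5.2, 3.7, 18.4]
opening: 0.0372
gripper_force: 82.5
```

It bears on the mouth at .093 with 18 N. I hold the push, slightly firmer, for over a second.

drive_tool([
  {"delta_pos": [0, 0, 0.02], "yaw": 0},
  {"delta_pos": [0, 0, 0], "yaw": 0},
  {"delta_pos": [0, 0, 0], "yaw": 0},
  {"delta_pos": [0, 0, 0], "yaw": 0},
  {"delta_pos": [0, 0, 0], "yaw": 0},
  {"delta_pos": [0, 0, 0], "yaw": 0},
  {"delta_pos": [0, 0, 0], "yaw": 0},
  {"delta_pos": [0, 0, 0], "yaw": 0},
  {"delta_pos": [0, 0, 0], "yaw": 0},
  {"delta_pos": [0, 0, 0], "yaw": 0},
])

```text
clock: 19.65
tcp_pos: [0.5426, -0.007, 0.0929]
ee_rot: [2.221, 2.222, 0.004]
contact_force: [-7.1, 2.9, 27.0]
opening: 0.037
gripper_force: 83.3
```

drive_tool([
  {"delta_pos": [0.01, -0.02, -0.03], "yaw": 0},
  {"delta_pos": [0, 0, -0.03], "yaw": 0},
  {"delta_pos": [0, 0, -0.03], "yaw": 0},
  {"delta_pos": [0, 0, -0.03], "yaw": 0},
  {"delta_pos": [0, 0, -0.05], "yaw": 0},
  {"delta_pos": [0, 0, -0.05], "yaw": 0},
  {"delta_pos": [0, 0, 0], "yaw": 0},
])

```text
clock: 20.52
tcp_pos: [0.5416, -0.0072, 0.0994]
ee_rot: [2.221, 2.222, 0.0]
contact_force: [0.5, 0.8, -2.0]
opening: 0.0371
gripper_force: 80.3
```

drive_tool([
  {"delta_pos": [0, 0, -0.06], "yaw": 0},
  {"delta_pos": [0, 0, -0.08], "yaw": 0},
  {"delta_pos": [0, 0, -0.1], "yaw": 0},
  {"delta_pos": [0, 0, -0.1], "yaw": 0},
  {"delta_pos": [0, 0, -0.1], "yaw": 0},
  {"delta_pos": [0, 0, -0.15], "yaw": 0},
  {"delta_pos": [0, 0, -0.2], "yaw": 0},
  {"delta_pos": [0, 0, -0.2], "yaw": 0},
  {"delta_pos": [0, 0, -0.2], "yaw": 0},
  {"delta_pos": [0, 0, -0.2], "yaw": 0},
])

```text
clock: 21.78
tcp_pos: [0.5415, -0.0073, 0.1555]
ee_rot: [2.221, 2.222, 0.0]
contact_force: [-0.5, 1.2, -1.6]
opening: 0.0369
gripper_force: 80.3
```

drive_tool([
  {"delta_pos": [0, 0, -0.2], "yaw": 0},
  {"delta_pos": [0, 0, -0.2], "yaw": 0},
  {"delta_pos": [0, 0, -0.2], "yaw": 0},
  {"delta_pos": [0, 0, -0.15], "yaw": 0},
  {"delta_pos": [0, 0, -0.1], "yaw": 0},
  {"delta_pos": [0, 0, -0.05], "yaw": 0},
  {"delta_pos": [0, 0, 0], "yaw": 0},
  {"delta_pos": [0, 0, 0], "yaw": 0},
  {"delta_pos": [0, 0, 0], "yaw": 0},
])

```text
clock: 22.9
tcp_pos: [0.5414, -0.0072, 0.1907]
ee_rot: [-2.221, -2.222, 0.001]
contact_force: [-0.1, 0.3, -1.6]
opening: 0.037
gripper_force: 80.3
```

```bash
python3 - <<'E'
from plant import robot
from h import *
s=robot.camera("side");st=robot.sense();print(st["clock"],st["tcp_pos"],st["contact_force"],st["opening"],st["gripper_force"])
cv2.imwrite("pics/c4.png",cv2.resize(s["color"][130:270,240:400],(686,600),interpolation=cv2.INTER_CUBIC))
E
```

```text
22.95 [ 0.54140409 -0.00725534  0.19071522] [-0.12192523  0.14438098 -1.73664578] 0.03694421572514247 80.30062219128013
```

View pics/c4.png

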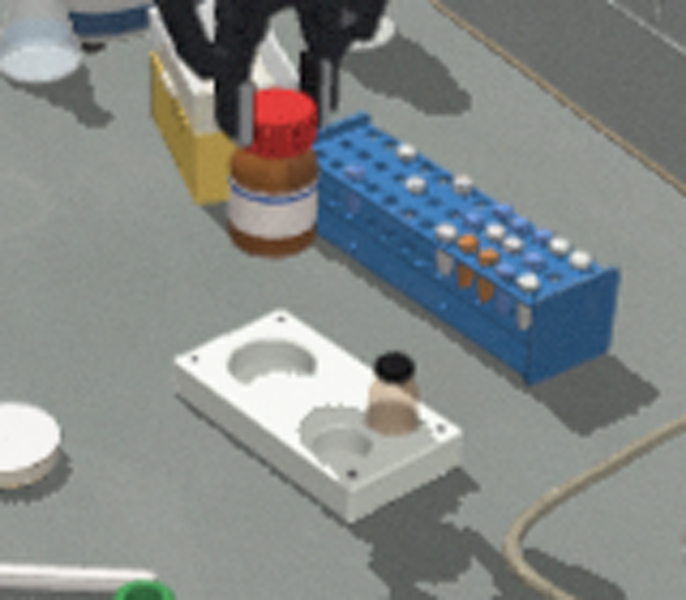

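The crop shows the capped bottle hanging upright from the cap at (272,170), well above the empty nest at (272,360). The vial still stands in its nest at (392,390). Handing in.

```bash
python3 -c "
from plant import robot
print(robot.finish_job())"
```

```text
the job is handed in; nothing more can be done
None
```

The job is handed in, with no verdict returned: the amber bottle went into the big nest, the red cap clicked on and was pressed home with 18–27 N for over a second, and the bottle now hangs upright from its cap about 0.1 m above the bench.

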